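Scrub out the storage jar

ROBOT

A 6-joint arm with a two-finger parallel gripper is mounted at the origin on the work surface. World frame = base frame: x ahead of the robot, y to its left, z up, the work surface at z = 0. Lengths are in mm, angles in rad, forces in N, time in s.
With the tool pointing down it reaches from about 350 to 975 mm from the base axis. Payload 7.1 kg.
Tool frame: the origin (TCP) lies midway between the tips of the shut fingers; the grasp point (between the pads) lies 19 mm behind it; z points along the fingers, y is the line along which they close (so a half turn about z gives the same grasp; the last joint's range is limited). The gripper opens to 88 mm and grips with 3 to 60 N. Pads are 20 mm wide; open, the fingers measure 115 mm over their backs; the gripper's body (75 mm by 178 mm) begins 61 mm behind the grasp point.
Start: joints at [-1.143, 0.423, 1.63, -0, 1.089, -0.019], TCP at [270.066, -563.622, 222.675] pointing down, gripper open.
Joint ranges: [-3, 3], [-0.9, 2.11], [0.09, 2.58], [-1.31, 4.45], [0.11, 2.69], [-2.54, 2.54]. Speed limits (rad/s): [2.39, 2.39, 3.01, 3.14, 3.14, 3.14].

INTERFACE

Orientations are given as a rotation vector (axis times angle).
In Python, from workcell import ctrl gives the robot as it stands.
- The arm moves only by the shell command python3 -m pendant 'ROWS'. ROWS is a JSON object of lists of equal length, an entry for each row: "grip": the opening, from -1 (shut) to 1 (fully open); "linear": the shift along the tool's x, y, z in mm, a list of three; "angular": the turn, a rotation vector about the tool's x, y, z in rad, a list of three. In form: {"grip": [grip, ...], "linear": [[tx, ty, tz], ...], "angular": [[ax, ay, az], ...]}. A call has 1 to 12 rows; each row shifts and turns the commanded pose from where the row before left it, along the tool's axes as they then stand; what a row does not reach is not made up. A row lasts 1/12 s, in which the tool goes at most 41.7 mm and 7.16 degrees, less where a joint would pass 70% of its speed; a pose out of reach is approached as far as the arm can. A call with a gripper value outside its range is refused whole. The fingers move at their own pace and stop on an object; the grip force is fixed at half the most. Time passes only in rows, so rows that do not move let the fingers close. It gives the time, the measured TCP pose, the force, the opening and the grip force at its end, in the units of the state.
- ctrl.get_obs(): the state, without advancing time (a new reading comes with each control period).
- ctrl.get_image(name): name is "side" or "top"; returns the picture (400x640x3 uint8, red, green, blue); there is no depth.
- ctrl.camera_params(name): a dict with "vfov" (degrees; the focal length in pixels is half the picture's height over the tangent of half this angle, whatever the lens; pixels are square), "cx", "cy" (the principal point, pixels), "R" (3x3) and "t" (3): a world point X has camera coordinates R X + t. Camera axes: x right, y down, z forward; pixel columns grow to the right and rows downward; lengths in mm; the calibration is good to about 2 mm. A picture is of the moment at which its call begins. camera_params takes no time and is no camera call.
- ctrl.close_job(): hands the job in; it is judged then, once.
The state is a dict: "t": time; "qpos": joint angles; "qvel": joint speeds; "joint_torque": joint torques, N m; "ee_pos": TCP position; "orientation": TCP orientation; "ft_force": force on the tool from outside, world axes, zero at the start; "moment": the same for the moment, N m; "width": finger opening in mm; "grasp_force": force on a finger pad.
Only numpy, scipy, OpenCV 4.12 (cv2) and the standard library are available. Lean on these libraries where they do the work, as an engineer would, in place of code of your own. Each camera call takes 0.05 s, during which the arm holds its last target. There are 200 camera calls.

TASK

Take the long brush out of its wooden holder and scrub the inside of the open white storage jar with it: push the brush right down to the bottom three times, lifting it well over halfway up the jar between the strokes. Then stand the brush back in its holder, bristles down, and let go. Leave the jar and the holder standing where they are and do not disturb the other things on the worktop.

Things in the scene. Friction and masses are not known exactly. Their poses are not given: they have to be found in the camera images.
- jar: open white ceramic storage jar without lid, a straight round tub 125 mm tall, 90 mm outer and 80 mm inner diameter, loose on the worktop (about 0.7 kg); origin at the centre of its underside, z up. It may stand left, in the middle or right.
- jar_rim (a point): centre of the jar's open mouth, 125 mm above its underside
- jar_in (a point): centre of the jar's inner floor, 6 mm above its underside; the inside is 119 mm deep
- brush: long brush, 215 mm, 0.12 kg, standing bristles down in the holder: white round bristle head 54 mm across, 68 mm long, flat end; steel neck 14 mm across; round wooden handle 24 mm across from 125 to 209 mm above the bristle end, top rounded. Origin at the centre of the flat bristle end, z along the brush towards the handle's top. Any grip yaw will do.
- brush_tip (a point): centre of the brush's flat bristle end (same point as its origin)
- brush_grip (a point): grip point on the handle's axis, 190 mm above the bristle end and 25 mm below the handle's top
- holder: round dark wooden brush holder, an open cup 55 mm tall, 88 mm outer and 78 mm inner diameter, loose (about 0.7 kg); origin at the centre of its underside, z up
- holder_in (a point): centre of the holder's inner floor, 6 mm above its underside, on which the brush stands
- canister: bystander: white ceramic canister closed with a knobbed lid, 90 mm across, 117 mm tall over the knob; origin at the centre of its underside
- jug: bystander: white ceramic jug, 108 mm across, 190 mm tall, handle on its +y side out to 91 mm; origin at the centre of its underside
- bowl: bystander: white ceramic bowl, 150 mm across, 65 mm tall; origin at the centre of its underside
- clipjar: bystander: closed glass jar, 84 mm across, 110 mm tall; origin at the centre of its underside
Things that resemble listed ones, but are neither listed nor needed, are in the scene too. Leave any yellow look-alike of the jar alone.

How it is judged:
By the outcome, as a careful person would: the job done as asked, in the order asked, and still so for the second after the job is handed in, with the robot touching nothing.
It also fails if it takes over 51 s, if anything falls off the work surface, if the arm or the gripper's body presses on something with over 40 N, if the wrist force passes 120 N, or if a joint passes its speed limit or range.

## Working session

There is one attempt and no reset: what is moved stays moved. The work goes in short steps, Python scripts to look and compute and a shell command to move; the robot and the scene stay as the last step left them, time stands still between calls to the robot, and variables do not carry over. Pictures are saved under pics/ and viewed, at most 10 in all, crops included, and the job is handed in when it is done.

```bash
mkdir -p pics; ls
python3 - <<'E'
from workcell import ctrl
import cv2
for n in("side","top"):
    cv2.imwrite(f"pics/{n}0.png",ctrl.get_image(n)[:,:,::-1]); print(ctrl.camera_params(n))
print(ctrl.get_obs())
E
```

```text
pics
{'vfov': 46.46124448640716, 'cx': 320.4849477887652, 'cy': 202.00675183408754, 'R': array([[-0.92401596, -0.3822731 ,  0.00785998],
       [-0.27612494,  0.65293719, -0.70528579],
       [ 0.26447971, -0.65386566, -0.70887952]]), 't': array([ 526.29771237,  205.56064577, 1266.71575027])}
{'vfov': 49.536820143692935, 'cx': 319.37986144354636, 'cy': 201.92435289707302, 'R': array([[ 0.02932196, -0.99955599,  0.00529586],
       [-0.9944673 , -0.02970653, -0.10075873],
       [ 0.10087131, -0.00231212, -0.9948968 ]]), 't': array([  64.30581149,  564.36312868, 1517.45535414])}
{'t': 0.1, 'qpos': array([-1.14300062e+00,  4.23792361e-01,  1.63061103e+00, -4.07133208e-06,
        1.08859984e+00, -1.89682147e-02]), 'qvel': array([-0.00103412, -0.00263974, -0.00198986,  0.00030832,  0.00071362,
       -0.00094405]), 'joint_torque': array([ 3.66075719e-04, -5.45615137e+01, -2.74323463e+01,  6.44714828e-02,
        1.88050914e-02, -2.82937799e-05]), 'ee_pos': array([ 269.86035367, -563.17514902,  221.96298779]), 'orientation': array([-3.06218923e+00, -6.95650377e-01,  4.55122767e-04]), 'ft_force': array([ 1.20810634, -0.05084997,  0.27734248]), 'moment': array([-0.00069426, -0.04270865, -0.01050722]), 'grasp_force': 0.0, 'width': 88.02510314495976}
```

View pics/top0.png

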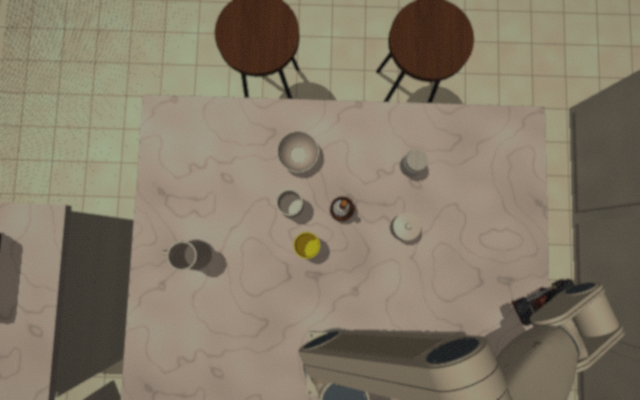

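View pics/side0.png

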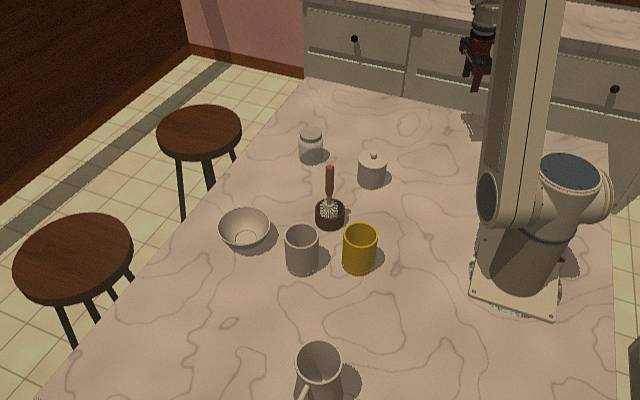

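Top view: candidates for the jar are the open white tub (291,204), the yellow look-alike (307,245), the jug with handle (190,255) and the bowl (299,153). The closed ones are the canister (406,228) and the clip jar (414,163). I choose the white tub at top (291,204) / side (302,250). The brush in its holder is at top (342,208) / side (330,200). A close crop will check this.

Run:
```python
import cv2,numpy as np
a=cv2.imread("pics/top0.png")[180:265,265:365]; b=cv2.imread("pics/side0.png")[155:285,275:385]
a=cv2.resize(a,(400,340),interpolation=cv2.INTER_CUBIC); b=cv2.resize(b,None,fx=3.6,fy=3.6,interpolation=cv2.INTER_CUBIC)
c=np.zeros((468,796,3),np.uint8); c[:340,:400]=a; c[:468,400:796]=b
cv2.imwrite("pics/crop0.png",c)
```

```text
(no output)
```

View pics/crop0.png

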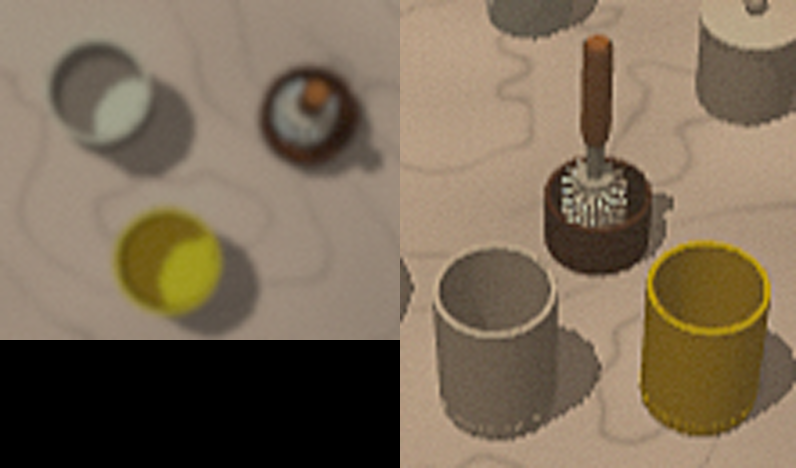

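The crop confirms it: white open tub without a handle (rim centre at top (289.6,202.9), side (301,235.5)), yellow look-alike next to it, brush in the dark cup (rim centre at top (341.9,208.6), side (329.6,210)). Next I turn these into positions.

```bash
cat > h.py <<'E'
from workcell import ctrl
import numpy as np
def cam(n):
    c=ctrl.camera_params(n); f=200/np.tan(np.radians(c['vfov']/2)); return f,c['cx'],c['cy'],np.array(c['R']),np.array(c['t'])
def proj(n,X):
    f,cx,cy,R,t=cam(n); p=np.atleast_2d(X)@R.T+t; return np.c_[cx+f*p[:,0]/p[:,2],cy+f*p[:,1]/p[:,2]]
def atz(n,uv,z):
    f,cx,cy,R,t=cam(n); C=-R.T@t; d=R.T@np.array([(uv[0]-cx)/f,(uv[1]-cy)/f,1]); return (C+d*(z-C[2])/d[2])[:2].round(1)
def circ(x,y,z,r,n=60):
    a=np.linspace(0,2*np.pi,n); return np.c_[x+r*np.cos(a),y+r*np.sin(a),0*a+z]
E
python3 - <<'E'
from h import *
for k,t,s,z in [("jar",(289.6,202.9),(301,235.5),125),("holder",(341.9,208.6),(329.6,210.2),55),("handletop",(343.7,202.5),(329.6,166.2),213),("yellow",(306.8,244.7),(360.5,234.5),125),("canister",(406,228),(372,160),95)]:
    print(k,atz("top",t,z),atz("side",s,z))
E
```

```text
jar [546.2 180.5] [548.7 184.6]
holder [538.4   1.6] [537.6   8.7]
handletop [544.    5.1] [545.7  -2.5]
yellow [409.  118.6] [408.2 121.7]
canister [ 475.3 -215.4] [ 482.2 -210.5]
```

Run:
```python
from h import *
import cv2
out=np.zeros((560,800,3),np.uint8)
J=(547.5,182.5);H=(538,5);B=(544,1.5)
S=4
for n,(x0,y0,w,h),ox in (("top",(268,185,95,50),0),("side",(275,160,88,130),395)):
    im=cv2.imread(f"pics/{n}0.png")[y0:y0+h,x0:x0+w]
    c=cv2.resize(im,None,fx=S,fy=S,interpolation=cv2.INTER_CUBIC)
    def dr(P,col):
        p=((proj(n,P)-[x0,y0]+.5)*S-.5); cv2.polylines(c,[np.round(p*16).astype(np.int32)],False,col,1,cv2.LINE_AA,4)
    for z in(0,125):dr(circ(*J,z,45),(0,255,0))
    for z in(0,55):dr(circ(*H,z,44),(0,255,0))
    for z in(131,215):dr(circ(*B,z,12),(255,0,255))
    out[:min(560,c.shape[0]),ox:ox+c.shape[1]]=c[:560]
cv2.imwrite("pics/ov.png",out)
```

```text
(no output)
```

View pics/ov.png

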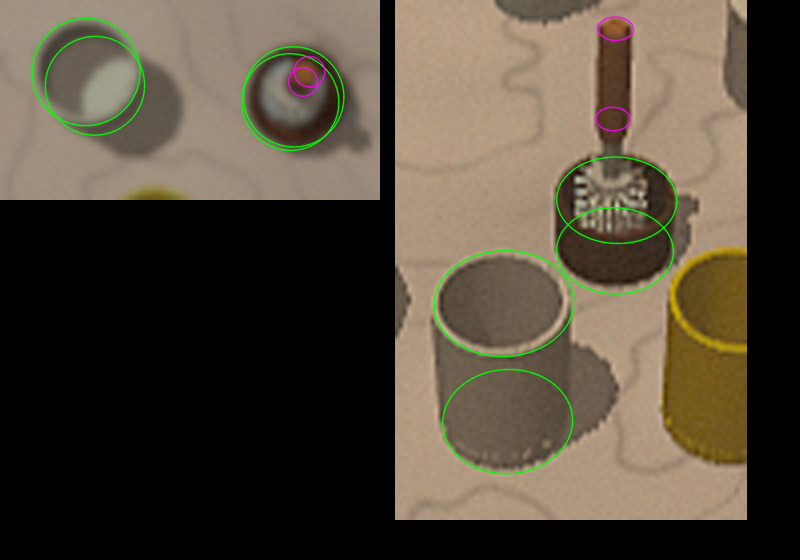

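The overlay fits to about 1 px. Brush axis is about (544, 1.5) and upright, the holder about (538, 2), and the jar about (546.5, 181). Moving now: rise, square the yaw, then approach.

```bash
python3 -m pendant '{"grip":[1,1,1,1,1,1,1,1,1,1,1,1],"linear":[[0,0,-10],[0,0,-10],[0,0,-10],[0,0,-10],[17,-35,0],[17,-35,0],[17,-35,0],[17,-35,0],[17,-35,0],[17,-35,0],[17,-35,0],[17,-35,0]],"angular":[[0,0,0.1118],[0,0,0.1118],[0,0,0.1118],[0,0,0.1118],[0,0,0],[0,0,0],[0,0,0],[0,0,0],[0,0,0],[0,0,0],[0,0,0],[0,0,0]]}'
python3 -m pendant '{"grip":[1,1,1,1,1,1,1,1,1],"linear":[[17,-35,0],[17,-35,0],[17,-35,0],[17,-35,0],[17,-35,0],[17,-35,0],[17,-35,0],[10,-20,0],[0,0,0]],"angular":[[0,0,0],[0,0,0],[0,0,0],[0,0,0],[0,0,0],[0,0,0],[0,0,0],[0,0,0],[0,0,0]]}'
```

```text
t: 1.1
ee_pos: [406.4, -281.8, 262.5]
orientation: [-3.141, 0.001, 0.0]
ft_force: [1.2, -0.4, 0.5]
width: 88.2
grasp_force: 0.0
t: 1.85
ee_pos: [536.7, -15.2, 262.4]
orientation: [-3.141, -0.006, -0.001]
ft_force: [0.6, -0.6, -0.8]
width: 87.5
grasp_force: 0.0
```

```bash
python3 -m pendant '{"grip":[1,1,1],"linear":[[4,-9,0],[3,-8,0],[0,0,0]],"angular":[[0,0,0],[0,0,0],[0,0,0]]}'
python3 - <<'E'
from h import *
import cv2
P=ctrl.get_obs()['ee_pos']; print(P)
out=np.zeros((480,800,3),np.uint8)
for n,ox in(("top",0),("side",400)):
    im=cv2.cvtColor(ctrl.get_image(n),cv2.COLOR_RGB2BGR); p=proj(n,P)[0]; x0,y0=(p-[50,40]).astype(int); print(n,p,x0,y0)
    c=cv2.resize(im[y0:y0+120,x0:x0+100],None,fx=4,fy=4,interpolation=cv2.INTER_CUBIC)
    for X in (P,[544,1.5,213]):
        q=(proj(n,X)[0]-[x0,y0]+.5)*4; cv2.drawMarker(c,tuple(int(v) for v in q),(0,255,0),0,10)
    out[:480,ox:ox+400]=c
cv2.imwrite("pics/pre.png",out)
E
```

```text
t: 2.1
ee_pos: [542.4, -1.3, 262.6]
orientation: [-3.141, 0.001, 0.0]
ft_force: [0.1, -0.6, -0.2]
width: 87.7
grasp_force: 0.0
[542.43823536  -1.29939618 262.57221718]
top [346.7911741  201.43108551] 296 161
side [330.99784666 152.45741536] 280 112
```

View pics/pre.png

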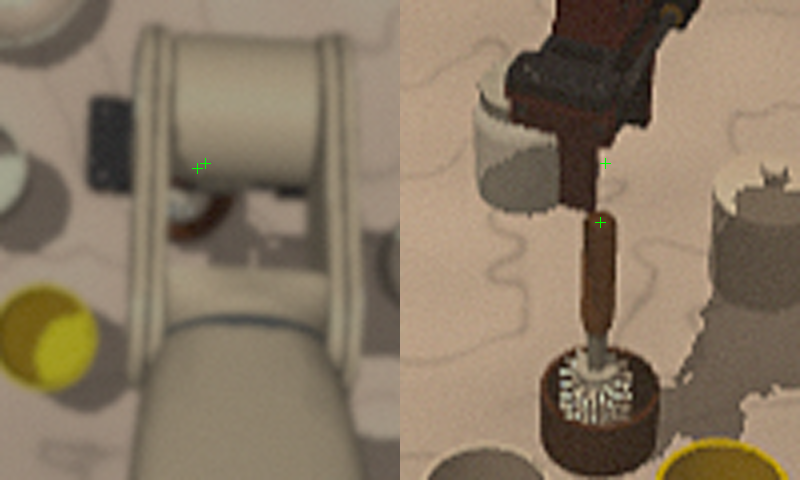

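The picture shows the gripper over the brush: the near finger at (577,208) of the right crop, handle top at (600,215), consistent with my estimate. Descend and grip.

```bash
python3 -m pendant '{"grip":[1,1,1,1,1,1,-1,-1,-1,-1,-1,-1],"linear":[[2,-3,10],[0,0,20],[0,0,20],[0,0,20],[0,0,15],[0,0,0],[0,0,0],[0,0,0],[0,0,0],[0,0,0],[0,0,0],[0,0,0]],"angular":[[0,0,0],[0,0,0],[0,0,0],[0,0,0],[0,0,0],[0,0,0],[0,0,0],[0,0,0],[0,0,0],[0,0,0],[0,0,0],[0,0,0]]}'
python3 -m pendant '{"grip":[-1,-1,-1,-1,-1,-1],"linear":[[0,0,0],[0,0,0],[0,0,0],[0,0,0],[0,0,0],[0,0,0]],"angular":[[0,0,0],[0,0,0],[0,0,0],[0,0,0],[0,0,0],[0,0,0]]}'
```

```text
t: 3.2
ee_pos: [544.6, 1.3, 178.3]
orientation: [-3.142, 0.001, -0.002]
ft_force: [-0.2, -0.1, -0.3]
width: 51.3
grasp_force: 0.0
t: 3.7
ee_pos: [544.2, 1.3, 177.5]
orientation: [3.142, -0.001, -0.001]
ft_force: [-0.4, 0.3, -1.1]
width: 23.3
grasp_force: 30.0
```

```bash
python3 -m pendant '{"grip":[-1,-1,-1,-1,-1,-1,-1,-1,-1,-1],"linear":[[0,0,-5],[0,0,-10],[0,0,-15],[0,0,-20],[0,0,-20],[0,0,-25],[0,0,-25],[0,0,-25],[0,0,-15],[0,0,0]],"angular":[[0,0,0],[0,0,0],[0,0,0],[0,0,0],[0,0,0],[0,0,0],[0,0,0],[0,0,0],[0,0,0],[0,0,0]]}'
python3 -m pendant '{"grip":[-1,-1,-1,-1,-1,-1,-1,-1,-1,-1,-1],"linear":[[1,-8,0],[1,-16,0],[0,-24,0],[0,-24,0],[0,-24,0],[0,-24,0],[0,-24,0],[0,-20,0],[0,-12,0],[0,-4,0],[0,0,0]],"angular":[[0,0,0],[0,0,0],[0,0,0],[0,0,0],[0,0,0],[0,0,0],[0,0,0],[0,0,0],[0,0,0],[0,0,0],[0,0,0]]}'
python3 - <<'E'
from h import *
import cv2
P=ctrl.get_obs()['ee_pos']; print(P)
out=np.zeros((560,800,3),np.uint8)
for n,ox,(x0,y0) in(("top",0,(240,140)),("side",400,(250,140))):
    im=cv2.cvtColor(ctrl.get_image(n),cv2.COLOR_RGB2BGR)
    c=cv2.resize(im[y0:y0+140,x0:x0+100],None,fx=4,fy=4,interpolation=cv2.INTER_CUBIC)
    for X,col in ((circ(P[0],P[1],P[2]-171.5,27),(0,255,0)),(circ(P[0],P[1],P[2]-171.5+68,27),(0,255,0)),(circ(546.5,181,125,45),(255,0,255)),(circ(538,2,55,44),(255,0,255))):
        q=(proj(n,X)-[x0,y0]+.5)*4; cv2.polylines(c,[q.astype(np.int32)],True,col,1,cv2.LINE_AA)
    out[:,ox:ox+400]=c
cv2.imwrite("pics/over.png",out)
E
```

```text
t: 4.53
ee_pos: [546.1, 1.2, 342.4]
orientation: [3.141, -0.001, 0.012]
ft_force: [0.6, 0.7, -1.5]
width: 23.4
grasp_force: 30.0
t: 5.45
ee_pos: [545.8, 181.9, 336.6]
orientation: [3.141, 0.002, -0.003]
ft_force: [-0.4, -0.1, -2.1]
width: 23.5
grasp_force: 30.0
[545.81982084 181.88981421 336.61351452]
```

View pics/over.png

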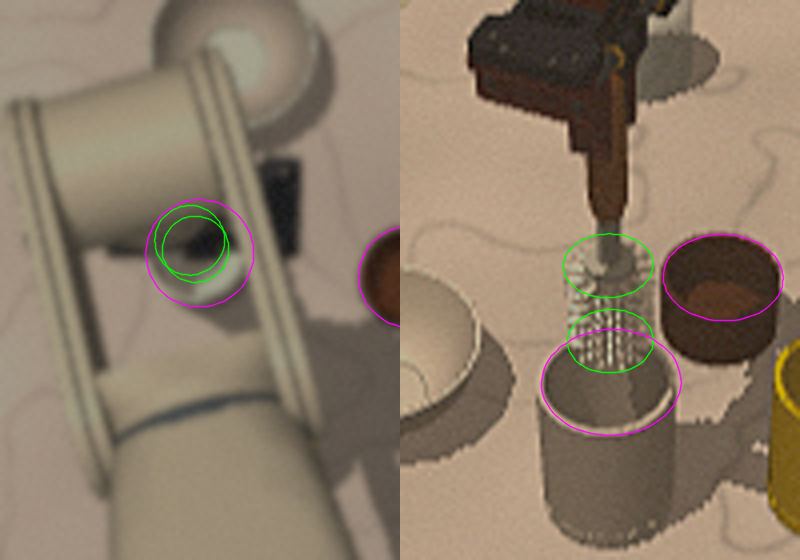

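The brush hangs vertically, tip above the jar mouth; the bristle outline fits my prediction (right crop, end at (610,370)) and the jar rim centre is at about (607,382). The holder is unmoved and empty. Shift x by +3 and go in.

```bash
python3 -m pendant '{"grip":[-1,-1,-1,-1,-1,-1,-1,-1,-1,-1,-1],"linear":[[2,0,5],[1,0,15],[0,0,20],[0,0,20],[0,0,20],[0,0,20],[0,0,20],[0,0,15],[0,0,10],[0,0,5],[0,0,0]],"angular":[[0,0,0],[0,0,0],[0,0,0],[0,0,0],[0,0,0],[0,0,0],[0,0,0],[0,0,0],[0,0,0],[0,0,0],[0,0,0]]}'
python3 -m pendant '{"grip":[-1,-1,-1,-1],"linear":[[0,0,3],[0,0,3],[0,0,2],[0,0,0]],"angular":[[0,0,0],[0,0,0],[0,0,0],[0,0,0]]}'
```

```text
t: 6.47
ee_pos: [549.0, 180.6, 186.7]
orientation: [3.141, -0.002, -0.002]
ft_force: [-0.3, 0.4, -1.4]
width: 23.2
grasp_force: 30.0
t: 6.8
ee_pos: [549.4, 181.3, 179.8]
orientation: [-3.141, 0.001, -0.001]
ft_force: [-0.2, -1.4, -1.8]
width: 23.6
grasp_force: 30.0
```

```bash
python3 -m pendant '{"grip":[-1,-1,-1],"linear":[[0,0,2],[0,0,1],[0,0,0]],"angular":[[0,0,0],[0,0,0],[0,0,0]]}'
python3 -m pendant '{"grip":[-1,-1],"linear":[[0,0,1],[0,0,0]],"angular":[[0,0,0],[0,0,0]]}'
```

```text
t: 7.05
ee_pos: [549.9, 181.5, 177.5]
orientation: [-3.141, 0.0, -0.002]
ft_force: [-0.0, 0.7, 3.2]
width: 23.5
grasp_force: 30.0
t: 7.22
ee_pos: [550.4, 181.8, 177.4]
orientation: [-3.141, 0.0, -0.004]
ft_force: [-1.3, 0.3, 10.5]
width: 23.4
grasp_force: 30.0
```

Contact with the floor at TCP z 177.5 (10 N). Stroke 2 and 3.

```bash
python3 -m pendant '{"grip":[-1,-1,-1,-1,-1,-1,-1],"linear":[[-1,0,-10],[-1,0,-20],[0,0,-25],[0,0,-25],[0,0,-15],[0,0,-5],[0,0,0]],"angular":[[0,0,0],[0,0,0],[0,0,0],[0,0,0],[0,0,0],[0,0,0],[0,0,0]]}'
python3 -m pendant '{"grip":[-1,-1,-1,-1,-1,-1,-1],"linear":[[0,0,10],[0,0,25],[0,0,25],[0,0,20],[0,0,12],[0,0,5],[0,0,0]],"angular":[[0,0,0],[0,0,0],[0,0,0],[0,0,0],[0,0,0],[0,0,0],[0,0,0]]}'
```

```text
t: 7.8
ee_pos: [547.9, 181.5, 277.2]
orientation: [-3.141, 0.001, -0.004]
ft_force: [0.8, 0.2, -0.7]
width: 23.7
grasp_force: 30.0
t: 8.38
ee_pos: [547.1, 181.2, 177.5]
orientation: [3.141, -0.001, -0.002]
ft_force: [-0.5, -0.1, -1.5]
width: 23.8
grasp_force: 30.0
```

```bash
python3 -m pendant '{"grip":[-1,-1,-1],"linear":[[0,0,1],[0,0,1],[0,0,0]],"angular":[[0,0,0],[0,0,0],[0,0,0]]}'
python3 -m pendant '{"grip":[-1],"linear":[[0,0,0]],"angular":[[0,0,0]]}'
```

```text
t: 8.63
ee_pos: [547.4, 181.3, 176.9]
orientation: [3.142, -0.001, 0.0]
ft_force: [-0.5, 0.1, 4.8]
width: 23.7
grasp_force: 30.0
t: 8.72
ee_pos: [547.4, 181.2, 176.9]
orientation: [3.142, -0.001, 0.0]
ft_force: [-0.7, 0.2, 4.1]
width: 23.8
grasp_force: 30.0
```

```bash
python3 -m pendant '{"grip":[-1,-1,-1,-1,-1,-1,-1],"linear":[[0,0,-10],[0,0,-20],[0,0,-25],[0,0,-25],[0,0,-15],[0,0,-5],[0,0,0]],"angular":[[0,0,0],[0,0,0],[0,0,0],[0,0,0],[0,0,0],[0,0,0],[0,0,0]]}'
python3 -m pendant '{"grip":[-1,-1,-1,-1,-1,-1,-1,-1,-1],"linear":[[0,0,10],[0,0,25],[0,0,25],[0,0,20],[0,0,12],[0,0,5],[0,0,2],[0,0,2],[0,0,0]],"angular":[[0,0,0],[0,0,0],[0,0,0],[0,0,0],[0,0,0],[0,0,0],[0,0,0],[0,0,0],[0,0,0]]}'
```

```text
t: 9.3
ee_pos: [548.0, 181.5, 278.2]
orientation: [-3.141, 0.001, -0.004]
ft_force: [0.5, 0.2, -1.2]
width: 23.8
grasp_force: 30.0
t: 10.05
ee_pos: [548.0, 181.3, 176.9]
orientation: [3.142, -0.0, 0.002]
ft_force: [-2.1, -1.7, 9.9]
width: 23.4
grasp_force: 30.0
```

Third contact made (10 N). Lift out and go back over the holder.

```bash
python3 -m pendant '{"grip":[-1,-1,-1,-1,-1,-1,-1,-1,-1,-1],"linear":[[0,0,-5],[0,0,-10],[0,0,-20],[0,0,-20],[0,0,-25],[0,0,-25],[0,0,-25],[0,0,-20],[0,0,-10],[0,0,0]],"angular":[[0,0,0],[0,0,0],[0,0,0],[0,0,0],[0,0,0],[0,0,0],[0,0,0],[0,0,0],[0,0,0],[0,0,0]]}'
python3 -m pendant '{"grip":[-1,-1,-1,-1,-1,-1,-1,-1,-1,-1,-1],"linear":[[-1,8,0],[-1,16,0],[-1,24,0],[-1,24,0],[-1,24,0],[0,24,0],[0,24,0],[0,20,0],[0,12,0],[0,4,0],[0,0,0]],"angular":[[0,0,0],[0,0,0],[0,0,0],[0,0,0],[0,0,0],[0,0,0],[0,0,0],[0,0,0],[0,0,0],[0,0,0],[0,0,0]]}'
python3 - <<'E'
from h import *
import cv2
P=ctrl.get_obs()['ee_pos']; print(P)
out=np.zeros((560,800,3),np.uint8)
for n,ox,(x0,y0) in(("top",0,(270,140)),("side",400,(270,120))):
    im=cv2.cvtColor(ctrl.get_image(n),cv2.COLOR_RGB2BGR)
    c=cv2.resize(im[y0:y0+140,x0:x0+100],None,fx=4,fy=4,interpolation=cv2.INTER_CUBIC)
    for X,col in ((circ(P[0],P[1],P[2]-170,27),(0,255,0)),(circ(546.5,181,125,45),(255,0,255)),(circ(538,2,55,44),(255,0,255))):
        q=(proj(n,X)-[x0,y0]+.5)*4; cv2.polylines(c,[q.astype(np.int32)],True,col,1,cv2.LINE_AA)
    out[:,ox:ox+400]=c
cv2.imwrite("pics/back.png",out)
E
```

```text
t: 10.88
ee_pos: [548.5, 181.6, 338.5]
orientation: [-3.14, 0.001, -0.007]
ft_force: [-0.2, 0.5, -1.6]
width: 23.4
grasp_force: 30.0
t: 11.8
ee_pos: [541.8, 0.6, 334.6]
orientation: [-3.141, 0.003, 0.003]
ft_force: [-0.9, -0.8, -1.9]
width: 23.4
grasp_force: 30.0
[541.7746322    0.56602199 334.61309943]
```

View pics/back.png

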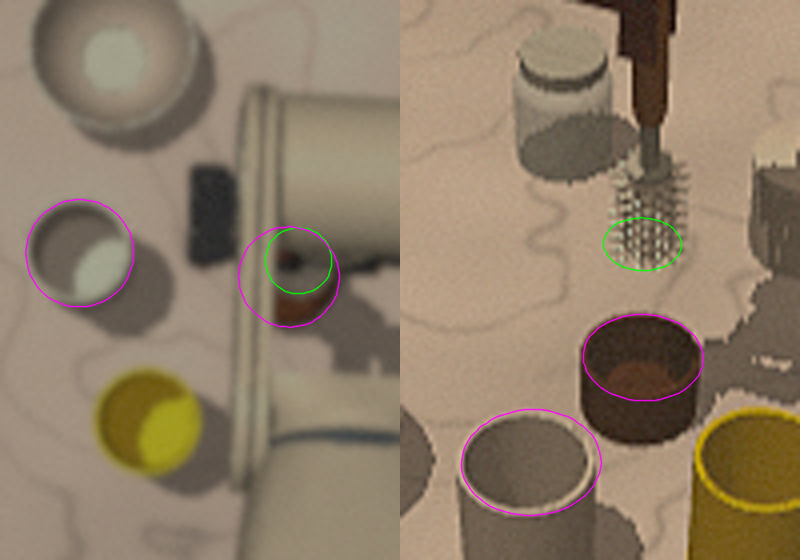

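Jar is unmoved (left crop (80,253)), and the brush hangs centred over the holder cup (right crop bristle end (645,245), cup (642,357)). Lower it.

```bash
python3 -m pendant '{"grip":[-1,-1,-1,-1,-1,-1,-1,-1,-1,-1,-1],"linear":[[0,0,5],[0,0,15],[0,0,20],[0,0,20],[0,0,20],[0,0,20],[0,0,20],[0,0,15],[0,0,10],[0,0,5],[0,0,0]],"angular":[[0,0,0],[0,0,0],[0,0,0],[0,0,0],[0,0,0],[0,0,0],[0,0,0],[0,0,0],[0,0,0],[0,0,0],[0,0,0]]}'
python3 -m pendant '{"grip":[-1,-1,-1,-1],"linear":[[0,0,3],[0,0,2],[0,0,1],[0,0,0]],"angular":[[0,0,0],[0,0,0],[0,0,0],[0,0,0]]}'
```

```text
t: 12.82
ee_pos: [541.8, 1.8, 184.7]
orientation: [-3.141, -0.001, 0.003]
ft_force: [-0.8, -0.3, -2.3]
width: 23.5
grasp_force: 30.0
t: 13.15
ee_pos: [542.5, 1.3, 180.1]
orientation: [3.142, -0.001, 0.001]
ft_force: [0.1, 0.0, -1.4]
width: 24.0
grasp_force: 30.0
```

```bash
python3 -m pendant '{"grip":[-1,-1,-1],"linear":[[0,0,2],[0,0,1],[0,0,0]],"angular":[[0,0,0],[0,0,0],[0,0,0]]}'
python3 -m pendant '{"grip":[-1,-1],"linear":[[0,0,1],[0,0,0]],"angular":[[0,0,0],[0,0,0]]}'
```

```text
t: 13.4
ee_pos: [542.5, 1.2, 176.9]
orientation: [3.142, -0.001, 0.001]
ft_force: [-0.2, -0.4, -0.8]
width: 23.6
grasp_force: 30.0
t: 13.57
ee_pos: [542.9, 1.2, 176.8]
orientation: [3.142, -0.001, 0.002]
ft_force: [-1.3, -0.4, 8.0]
width: 23.3
grasp_force: 30.0
```

Touching the floor. Open gradually, then withdraw upwards.

```bash
python3 -m pendant '{"grip":[-0.4,-0.35,-0.3,-0.1,0.2,0.5,0.8,1,1,1],"linear":[[0,0,0],[0,0,0],[0,0,0],[0,0,0],[0,0,0],[0,0,0],[0,0,0],[0,0,0],[0,0,0],[0,0,0]],"angular":[[0,0,0],[0,0,0],[0,0,0],[0,0,0],[0,0,0],[0,0,0],[0,0,0],[0,0,0],[0,0,0],[0,0,0]]}'
python3 -m pendant '{"grip":[1,1,1,1,1,1,1,1,1,1,1,1],"linear":[[0,0,-8],[0,0,-15],[0,0,-20],[0,0,-25],[0,0,-25],[0,0,-25],[0,0,-10],[0,20,0],[0,40,0],[0,40,0],[0,40,0],[0,40,0]],"angular":[[0,0,0],[0,0,0],[0,0,0],[0,0,0],[0,0,0],[0,0,0],[0,0,0],[0,0,0],[0,0,0],[0,0,0],[0,0,0],[0,0,0]]}'
python3 -m pendant '{"grip":[1,1,1],"linear":[[0,30,0],[0,10,0],[0,0,0]],"angular":[[0,0,0],[0,0,0],[0,0,0]]}'
python3 - <<'E'
from h import *
import cv2
out=np.zeros((560,800,3),np.uint8)
for n,ox,(x0,y0) in(("top",0,(270,140)),("side",400,(270,150))):
    im=cv2.cvtColor(ctrl.get_image(n),cv2.COLOR_RGB2BGR)
    c=cv2.resize(im[y0:y0+140,x0:x0+100],None,fx=4,fy=4,interpolation=cv2.INTER_CUBIC)
    for X,col in ((circ(546.5,181,125,45),(255,0,255)),(circ(538,2,55,44),(255,0,255))):
        q=(proj(n,X)-[x0,y0]+.5)*4; cv2.polylines(c,[q.astype(np.int32)],True,col,1,cv2.LINE_AA)
    out[:,ox:ox+400]=c
cv2.imwrite("pics/end.png",out)
E
```

```text
t: 14.4
ee_pos: [542.3, 1.3, 175.7]
orientation: [-3.142, 0.001, -0.0]
ft_force: [-0.1, 0.2, -0.4]
width: 73.7
grasp_force: 0.0
t: 15.4
ee_pos: [541.7, -180.2, 303.5]
orientation: [-3.141, -0.0, 0.0]
ft_force: [1.6, 0.0, -0.2]
width: 87.9
grasp_force: 0.0
t: 15.65
ee_pos: [541.8, -220.7, 303.1]
orientation: [-3.141, 0.006, 0.001]
ft_force: [0.3, 1.0, -0.5]
width: 87.6
grasp_force: 0.0
```

View pics/end.png

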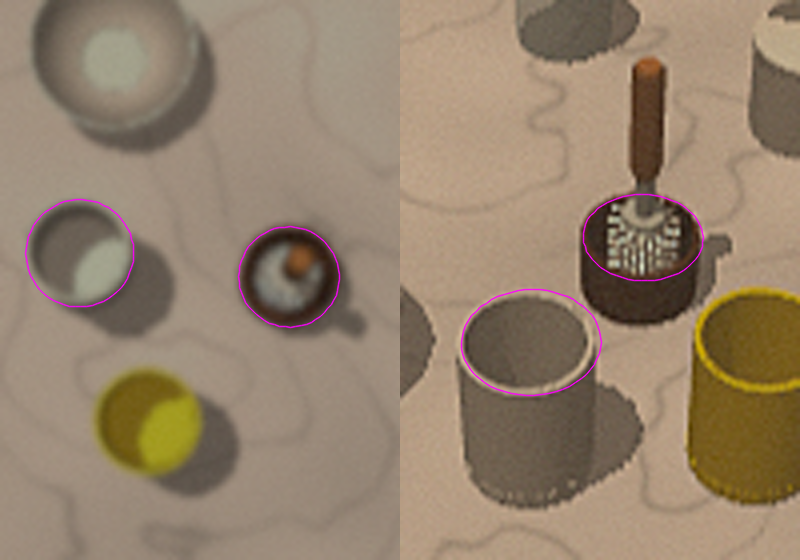

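The brush stands upright in the holder (top crop (299,260), side crop (648,65)), and the jar and holder are where they were. Handing in.

```bash
python3 -c "
from workcell import ctrl
print(ctrl.close_job())"
```

```text
the job is handed in; nothing more can be done
None
```

I scrubbed the jar with three strokes, each pressing on its floor with the brush lifted about 100 mm between them, then stood the brush back in its holder bristles down and let go; the last picture shows the jar and holder unmoved, and I handed the job in at about 16 s.

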